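Load the timing instrument's battery bay and hold its cover shut

TASK

The timing instrument's open battery bay is two cells short: take the two fresh blue cells from the white tray and stand them upright, button up, one in each empty well (the orange cell is spent: leave it, the cells already fitted and everything else as they are). Then swing the cover shut, turn its black wing fastener until the white slot lines up with the white marks on the cover so that its pin can drop through the keyhole, and press the cover down until it sits flush on its frame all round. Finish while holding it pressed flush against the cell springs, without locking the fastener or letting go, because the battery check is run before I lock it.

Things in the scene. Friction and masses are not known exactly. Their poses are not given: they have to be found in the camera images.
- timer: Cream timing instrument, 210 (x) by 130 mm (y), fixed. Origin: centre of its underside; x away from the user to its raised screen, y left, z up. Flat deck 60 mm up; beyond x = 50 mm a screen wedge rises to 36 mm over the deck. In the deck a dark carrier with four round wells in a row along x, pitch 28 mm; wells 0 and 2 are filled. Cover hinge along x at y = 54 mm, deck height
- well0 (a point): centre of the mouth of well 0 (filled), at deck height, timer frame (-72, 18, 60) mm. Each well is 20 mm wide; a sprung brass contact lies 14 mm below the deck and gives up to 5 mm (1.2 N, then 0.6 N per mm), so a fitted cell stands 20.5 mm above the deck until the shut cover pushes it down 2.5 mm
- well1 (a point): centre of the mouth of well 1 (empty), at deck height, timer frame (-44, 18, 60) mm
- well2 (a point): centre of the mouth of well 2 (filled), at deck height, timer frame (-16, 18, 60) mm
- well3 (a point): centre of the mouth of well 3 (empty), at deck height, timer frame (12, 18, 60) mm
- cover: Grey domed battery cover, 130 mm along the hinge, 86 mm hinge to free edge, 22 mm high, 0.1 kg. Origin: middle of the hinge line, at deck height; axes as the timer's when shut (free edge then at y = -86 mm, top face z = 22 mm). Opens about its own -x axis. Starts 2.5 rad open, leaning out to the timer's left on its stop. Free, lightly damped hinge: past upright it falls shut in 1 to 2 s
- cover_edge (a point): middle of the cover's free edge at its top face: 82 mm over the timer's origin when flush. Slot not lined up: the pin stands on the keyhole plate and holds this edge about 12 mm up (0.13 rad). Lined up: the cover rests on the cells, edge about 6 mm up (0.07 rad), and about 7 N down at the fastener brings it flush
- fastener (a joint): turn of the wing fastener, rad, anticlockwise positive seen on the cover's outside: 0 = slot lined up with the marks (square to the hinge); within about 0.15 the pin passes its keyhole, a slot 6.5 by 25 mm in the deck. Starts 0.9 to 1.45, stops at -0.5 and 1.55, stays where it is left (0.04 N m friction)
- fastener_top (a point): top of the black wing on its axis, 19.5 mm over the cover's top face, 66 mm from the hinge, mid-length; turns with the wing. Wing 30 mm long (this frame's y, along the white slot), 10 mm thick (x), from 1.5 to 19.5 mm over the cover's top; z out of the cover. A cross pin 16 by 3.5 mm under the cover lies parallel to the slot
- cell_a: fresh cell, blue sleeve, standing in the tray; 17 mm diameter, 34.5 mm tall, 17 g; foot bevelled by 1.3 mm over the lowest 1.6 mm; on the black-rimmed top a steel contact button 8 mm wide and 1 mm high. Origin: centre of its underside, z up through the button
- cell_b: fresh cell like cell_a, standing in the tray; origin: centre of its underside, z up
- kept_a: blue cell like cell_a already fitted in well 0, to stay there; origin: centre of its underside, z up
- kept_b: blue cell like cell_a already fitted in well 2, to stay there; origin: centre of its underside, z up
- spent: spent cell, orange sleeve, same size, standing in the tray among the fresh ones, to be left; origin: centre of its underside, z up
- tray: white shallow tray 180 by 120 mm, 12 mm high, 3 mm walls and floor, fixed; origin: centre of its underside, x along its length. The three cells stand in it in a row along x, about 55 mm apart
- loupe: black watchmaker's loupe, 38 mm wide, 34 mm tall, a bystander; origin: centre of its underside
- driver: small screwdriver with red handle, 130 mm long, lying, a bystander; origin: below its middle
- tweezers: steel tweezers, 120 mm long, lying, a bystander; origin: below their middle
- dish: flat glass dish, 76 mm wide, 16 mm high, a bystander; origin: centre of its underside
- casing_ring: brass casing ring, 42 mm wide, 8 mm high, a bystander; origin: centre of its underside
- blower: green dust blower, 48 mm ball with a nozzle up, 81 mm tall, a bystander; origin: centre of its underside

How it is judged (in metres and radians):
On the way, in this order (a step that is already met when the one before it is completed fails the run):
1. both fresh cells stand in the two empty wells, one in each, released (((horizontal distance between cell_a and well1 below 0.005 m and z of each of cell_a, cell_b in the frame of timer below 0.049 m and angle between each of cell_a, cell_b's own z axis and vertical below 0.3 rad and horizontal distance between cell_b and well3 below 0.005 m) or (horizontal distance between cell_b and well1 below 0.005 m and z of each of cell_b, cell_a in the frame of timer below 0.049 m and angle between each of cell_b, cell_a's own z axis and vertical below 0.3 rad and horizontal distance between cell_a and well3 below 0.005 m)) and contact force between the fingers and cell_a below 0.2 N and contact force between the fingers and cell_b below 0.2 N), for 0.1 s.
2. the cover is down and the fastener's slot lines up with the marks (z of cover_edge in the frame of timer below 0.098 m and y of cover_edge in the frame of timer below 0 m and value of joint fastener between -0.17 and 0.17 rad).
At the end, for the whole second after the job is handed in: Four wells hold one upright cell each (within 5 mm of centre, underside 11 mm or more below the deck); cover flush (free edge within 1.5 mm of shut), slot within 0.17 rad of the marks, not locked; the robot presses on the cover or its fastener with over 3 N through the last second (((horizontal distance between cell_a and well1 below 0.005 m and z of each of cell_a, cell_b in the frame of timer below 0.049 m and angle between each of cell_a, cell_b's own z axis and vertical below 0.3 rad and horizontal distance between cell_b and well3 below 0.005 m) or (horizontal distance between cell_b and well1 below 0.005 m and z of each of cell_b, cell_a in the frame of timer below 0.049 m and angle between each of cell_b, cell_a's own z axis and vertical below 0.3 rad and horizontal distance between cell_a and well3 below 0.005 m)) and horizontal distance between kept_a and well0 below 0.005 m and z of each of kept_a, kept_b in the frame of timer below 0.049 m and angle between each of kept_a, kept_b's own z axis and vertical below 0.3 rad and horizontal distance between kept_b and well2 below 0.005 m and value of joint fastener between -0.17 and 0.17 rad and z of cover_edge in the frame of timer below 0.0835 m and y of cover_edge in the frame of timer below 0 m and contact force between any of the fingers, the arm and cover above 3 N); the arm keeps its last pose, push and grip.
It fails at once if the spent cell is shifted by more than 30 mm (distance of spent from where it was at the start of the episode above 0.03 m).
It fails at once if the loupe, screwdriver, tweezers, dish, ring or blower is shifted by more than 30 mm (distance of any of loupe, driver, tweezers, dish, casing_ring, blower from where it was at the start of the episode above 0.03 m).
It fails at once if a cell already fitted is pulled out of its well (distance of any of kept_a, kept_b from where it was at the start of the episode above 0.015 m).
It also fails if it takes over 72 s, if anything falls off the work surface, if the arm or the gripper's body presses on something with over 40 N, if the wrist force passes 120 N, or if a joint passes its speed limit or range.

ROBOT

A 6-joint arm with a two-finger parallel gripper is mounted at the origin on the work surface. World frame = base frame: x ahead of the robot, y to its left, z up, the work surface at z = 0. Lengths are in m, angles in degrees, forces in N, time in s.
With the tool pointing down it reaches from about 0.25 to 0.725 m from the base axis. Payload 9.7 kg.
Tool frame: the origin (TCP) lies midway between the tips of the shut fingers; the grasp point (between the pads) lies 19 mm behind it; z points along the fingers, y is the line along which they close (so a half turn about z gives the same grasp; the last joint's range is limited). The gripper opens to 85 mm and grips with 20 to 120 N. Pads are 22 mm wide; open, the fingers measure 114 mm over their backs; the gripper's body (76 mm by 85 mm) begins 54 mm behind the grasp point. The pads swing forward as they close: fully open they stand 13 mm farther back than shut.
Start: joints at [75.459, 4.979, 10.078, 95.1, 0, 90], TCP at [0.138, 0.532, 0.231] pointing down, gripper open.
Joint ranges: [-179.16, 179.16], [-48.56, 103.87], [-65.8, 70.77], [-126.05, 130.52], [-82.76, 87.17], [-180, 180]. Speed limits (degrees/s): [127.2, 127.2, 147.25, 180, 180, 180].

INTERFACE

Orientations are given as [roll, pitch, yaw] about the fixed x, y, z axes, in that order (R = Rz(yaw) Ry(pitch) Rx(roll)).
In Python, from workcell import * gives the robot as it stands.
- The arm moves only by the tool servo_tool, never from a script. Its argument "moves" is a list of rows, each a list of 4 numbers: the shift along the world's x, y, z in cm, then the turn about the world's z in rad. A call has 1 to 20 rows; each row is the pose to reach, as a shift and turn from the pose commanded when the call began; what a row does not reach only later rows make up. A row lasts 1/12 s, in which the tool goes at most 41.7 mm and 7.16 degrees, less where a joint would pass 70% of its speed; a pose out of reach is approached as far as the arm can. A call with a gripper value outside its range is refused whole. "claw" is the closure, from 0 (fully open) to 1 (shut), set as the call begins (left out, the last holds). The fingers move at their own pace and stop on an object; "force" is the grip in N (left out, the last holds). Time passes only in rows, so rows that repeat a pose let the fingers close. It gives the time, the measured TCP pose, the force, the opening and the grip force at its end, in the units of the state.
- get_obs(): the state, without advancing time (a new reading comes with each control period).
- camera(name): name is "scene" or "top"; returns the picture (480x640x3 uint8, red, green, blue); there is no depth.
- get_calibration(name): a dict with "fx", "fy", "cx", "cy" (pixels), "rvec" (rotation vector, rad) and "tvec" (3), from world to camera coordinates, as OpenCV has them. Camera axes: x right, y down, z forward; pixel columns grow to the right and rows downward; lengths in m; the calibration is good to about 2 mm. A picture is of the moment at which its call begins. get_calibration takes no time and is no camera call.
- job_done(): hands the job in; it is judged then, once.
The state is a dict: "time": time; "q": joint angles; "qd": joint speeds; "joint_efforts": joint torques, N m; "ee_pos": TCP position; "tcp_rot": TCP orientation; "wrist_force": force on the tool from outside, world axes, zero at the start; "torque": the same for the moment, N m; "opening": finger opening in m; "grasp_force": force on a finger pad.
Only numpy, scipy, OpenCV 4.12 (cv2) and the standard library are available. Lean on these libraries where they do the work, as an engineer would, in place of code of your own. Each camera call takes 0.05 s, during which the arm holds its last target. There are 200 camera calls.

## Working session

There is one attempt and no reset: what is moved stays moved. The work goes in short steps, Python scripts to look and compute and a tool call to move; the robot and the scene stay as the last step left them, time stands still between calls to the robot, and variables do not carry over. Pictures are saved under pics/ and viewed, at most 13 in all, crops included, and the job is handed in when it is done.

Besides the shell and the picture viewer there is one more tool, called after "Call:" by a JSON object that holds its "op" and its "data". servo_tool: Moves the arm, as the interface text tells. Its arguments: {"type":"object","properties":{"moves":{"type":"array","items":{"type":"array","items":{"type":"number"}}},"claw":{"type":"number"},"force":{"type":"number"}},"required":["moves"]}

```bash
mkdir -p pics; cat > h.py <<'E'
import sys; sys.path.insert(0,'.')
from workcell import *
import numpy as np, cv2
def P(n):
    c=get_calibration(n); K=np.array([[c['fx'],0,c['cx']],[0,c['fy'],c['cy']],[0,0,1]])
    R=cv2.Rodrigues(np.array(c['rvec'],float))[0]; return K,R,np.array(c['tvec'],float).reshape(3)
def proj(n,p):
    K,R,t=P(n); u=K@(R@np.array(p,float)+t); return u[:2]/u[2]
def atz(n,uv,z):
    K,R,t=P(n); d=R.T@np.linalg.solve(K,[uv[0],uv[1],1]); C=-R.T@t; return C+d*(z-C[2])/d[2]
def tri(uv1,uv2,a='scene',b='top'):
    A=[];B=[]
    for n,uv in((a,uv1),(b,uv2)):
        K,R,t=P(n); d=R.T@np.linalg.solve(K,[uv[0],uv[1],1]);d/=np.linalg.norm(d); C=-R.T@t
        M=np.eye(3)-np.outer(d,d);A.append(M);B.append(M@C)
    x=np.linalg.lstsq(np.vstack(A),np.hstack(B),rcond=None)[0]; return x, np.linalg.norm(np.vstack(A)@x-np.hstack(B))
def snap(n,f,crop=None,s=1):
    im=camera(n)[:,:,::-1]; cv2.imwrite(f'pics/{f}_full.png',im)
    if crop: im=im[crop[1]:crop[3],crop[0]:crop[2]]
    im=cv2.resize(im,None,fx=s,fy=s,interpolation=cv2.INTER_CUBIC); cv2.imwrite(f'pics/{f}.png',im)
E
python3 - <<'E'
from h import *
for n in('scene','top'):
    snap(n,n+'1'); K,R,t=P(n); print(n,K[0,0],-R.T@t,R[2])
print(get_obs())
E
```

```text
scene 520.6466533656721 [ 1.24508642 -0.14084999  0.76661198] [-0.69150604  0.22316758 -0.68703394]
top 549.6758376976786 [0.46503213 0.05503281 1.23097677] [ 0.09030102  0.02287961 -0.99565167]
{'time': 0.1, 'q': array([ 7.54585728e+01,  5.00776735e+00,  1.00413098e+01,  9.51012026e+01,
       -2.89698666e-04,  9.00009392e+01]), 'qd': array([-0.03533133, -0.12303986,  0.16559458,  0.11189119, -0.0255103 ,
        0.07807663]), 'joint_efforts': array([ 4.69370589e-04, -5.21561909e+01,  4.65650833e+01,  1.59482349e-02,
       -4.91190747e-06, -1.08535875e-05]), 'ee_pos': array([0.13804409, 0.53218345, 0.23067646]), 'tcp_rot': array([-1.79932340e+02,  2.90807556e-04,  1.65457634e+02]), 'wrist_force': array([-0.20967516,  0.36014646, -0.59367279]), 'torque': array([-0.00098894, -0.04806243, -0.02130539]), 'grasp_force': 0.0, 'opening': 0.08559726025622258}
```

View pics/scene1.png

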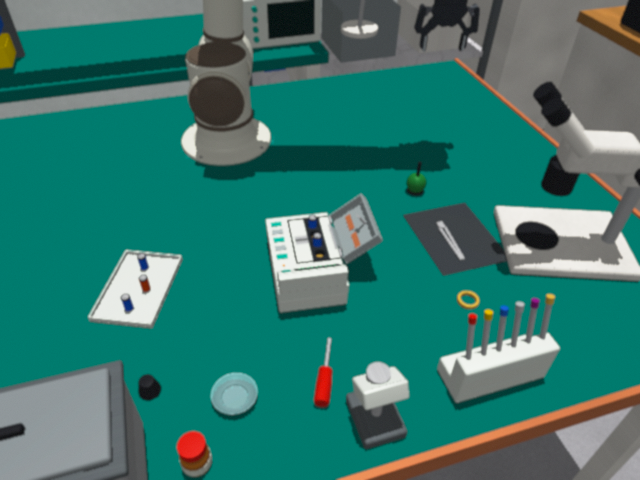

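View pics/top1.png

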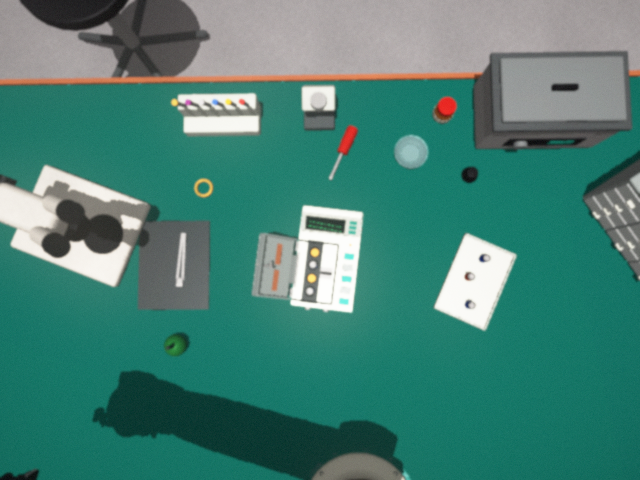

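```bash
python3 - <<'E'
import cv2,numpy as np
def c(f,x0,y0,x1,y1,s): return cv2.resize(cv2.imread(f)[y0:y1,x0:x1],None,fx=s,fy=s,interpolation=cv2.INTER_CUBIC)
def m(a,b,o):
    h=max(a.shape[0],b.shape[0]); f=lambda i:cv2.copyMakeBorder(i,0,h-i.shape[0],0,0,cv2.BORDER_CONSTANT); r=np.hstack([f(a),f(b)]);print(r.shape);cv2.imwrite(o,r)
m(c('pics/top1.png',245,200,370,320,4),c('pics/top1.png',445,240,505,320,5),'pics/t2.png')
m(c('pics/scene1.png',260,190,390,315,4),c('pics/scene1.png',110,245,165,320,5),'pics/s2.png')
E
```

```text
(480, 800, 3)
(500, 795, 3)
```

View pics/t2.png

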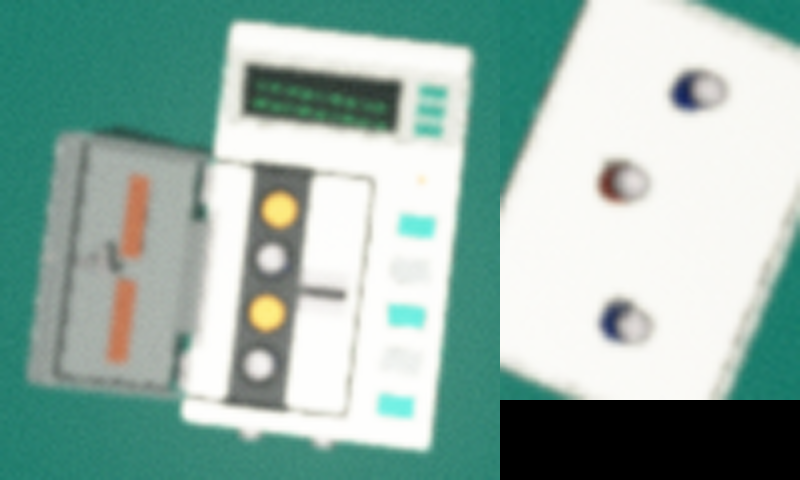

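View pics/s2.png

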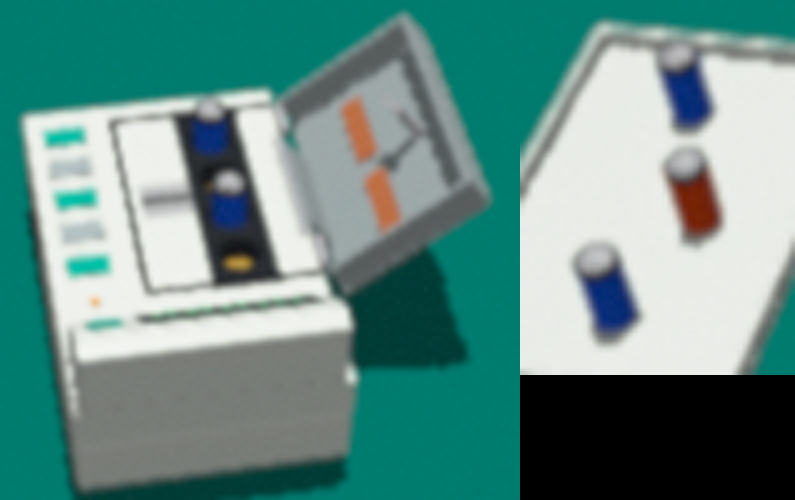

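```bash
python3 - <<'E'
from h import *
T=lambda u,v:((u+.5)/4-.5+245,(v+.5)/4-.5+200)
S=lambda u,v:((u+.5)/4-.5+260,(v+.5)/4-.5+190)
T2=lambda u,v:((u-500+.5)/5-.5+445,(v+.5)/5-.5+240)
S2=lambda u,v:((u-520+.5)/5-.5+110,(v+.5)/5-.5+245)
np.set_printoptions(precision=4,suppress=True)
print('blue near',tri(S2(598,260),T2(710,91)),atz('top',T2(710,91),.0375),atz('scene',S2(598,260),.0375))
print('orange',tri(S2(687,164),T2(632,184)))
print('blue far',tri(S2(678,57),T2(634,326)),atz('top',T2(634,326),.0375),atz('scene',S2(678,57),.0375))
print('kept_a',tri(S(209,107),T(259,364)),atz('top',T(259,364),.0805),atz('scene',S(209,107),.0805))
print('kept_b',tri(S(230,180),T(272,258)),atz('top',T(272,258),.0805),atz('scene',S(230,180),.0805))
print('w3',atz('top',T(280,211),.046)); print('w1',atz('top',T(267,314),.046))
print('seam BL,BR,TR', [atz('top',T(*p),.06) for p in((230,400),(348,413),(374,180))])
print('deck corners',[atz('top',T(*p),.06) for p in((182,418),(430,449))])
print('deck corner scene',[atz('scene',S(*p),.06) for p in((22,113),)])
print('hinge/cover free edge',tri(S(404,14),T(30,382)),tri(S(488,200),T(60,135)))
E
```

```text
blue near (array([ 0.5388, -0.2812,  0.0354]), np.float64(0.0021378599184650885)) [ 0.5386 -0.2822  0.0375] [ 0.5413 -0.2793  0.0375]
orange (array([ 0.4988, -0.2466,  0.0356]), np.float64(0.002009220360432638))
blue far (array([ 0.4379, -0.2459,  0.0353]), np.float64(0.0017344755912000562)) [ 0.4378 -0.2466  0.0375] [ 0.4407 -0.2444  0.0375]
kept_a (array([0.4697, 0.1001, 0.0813]), np.float64(0.0010952163298439445)) [0.4695 0.0993 0.0805] [0.4689 0.1011 0.0805]
kept_b (array([0.525 , 0.0935, 0.0809]), np.float64(0.0016747711508651214)) [0.5247 0.0924 0.0805] [0.5249 0.0948 0.0805]
w3 [0.5519 0.0891 0.046 ]
w1 [0.4964 0.0963 0.046 ]
seam BL,BR,TR [array([0.4506, 0.1156, 0.06  ]), array([0.4435, 0.0531, 0.06  ]), array([0.5672, 0.0384, 0.06  ])]
deck corners [array([0.4412, 0.1411, 0.06  ]), array([0.4244, 0.0099, 0.06  ])]
deck corner scene [array([0.4227, 0.0132, 0.06  ])]
hinge/cover free edge (array([0.4598, 0.212 , 0.1095]), np.float64(0.004375196190360026)) (array([0.5889, 0.2027, 0.0954]), np.float64(0.0007993539207726528))
```

The top view shows the two brass (empty) wells at crop (280,211) and (267,314), and the tray's blue cell tops at (710,91) and (634,326). The scene view agrees. Cell tops triangulate to 35 mm in the tray (37.5 expected) and 81 mm in the wells (80.5 expected). The timer yaw is about -7°.

Call:
{"op": "servo_tool", "data": {"moves": [[40.2,-81.3,-10,0.132],[40.2,-81.3,-10,0.132],[40.2,-81.3,-10,0.132],[40.2,-81.3,-10,0.132],[40.2,-81.3,-10,0.132],[40.2,-81.3,-10,0.132],[40.2,-81.3,-10,0.132],[40.2,-81.3,-10,0.132],[40.2,-81.3,-10,0.132],[40.2,-81.3,-10,0.132],[40.2,-81.3,-10,0.132],[40.2,-81.3,-10,0.132],[40.2,-81.3,-10,0.132],[40.2,-81.3,-10,0.132],[40.2,-81.3,-10,0.132],[40.2,-81.3,-10,0.132],[40.2,-81.3,-10,0.132],[40.2,-81.3,-10,0.132],[40.2,-81.3,-10,0.132],[40.2,-81.3,-10,0.132]], "claw": 0.45, "force": 25}}

```text
time: 1.77
ee_pos: [0.5055, -0.2124, 0.1393]
tcp_rot: [180.0, -0.0, 173.0]
wrist_force: [0.6, 1.4, 0.6]
opening: 0.0469
grasp_force: 0.0
```

Call:
{"op": "servo_tool", "data": {"moves": [[0,0,0,0],[0,0,0,0],[0,0,0,0]]}}

```text
time: 2.02
ee_pos: [0.5048, -0.21, 0.1394]
tcp_rot: [180.0, -0.1, 173.0]
wrist_force: [0.1, 0.9, 0.6]
opening: 0.0468
grasp_force: 0.0
```

Call:
{"op": "servo_tool", "data": {"moves": [[1.5,-3,-3,0],[3.5,-6,-5,0],[3.5,-7.1,-7.0,0],[3.5,-7.1,-8.0,0],[3.5,-7.1,-8.0,0],[3.5,-7.1,-8.0,0]]}}

```text
time: 2.52
ee_pos: [0.5399, -0.2797, 0.0607]
tcp_rot: [180.0, -0.0, 173.1]
wrist_force: [0.8, -0.1, 0.9]
opening: 0.0468
grasp_force: 0.0
```

```bash
python3 - <<'E'
from h import *
snap('top','a1',(430,220,530,320),4);snap('scene','a2',(70,205,170,335),4)
a=cv2.imread('pics/a1.png');b=cv2.imread('pics/a2.png');a=cv2.copyMakeBorder(a,0,b.shape[0]-a.shape[0],0,0,cv2.BORDER_CONSTANT)
cv2.imwrite('pics/a.png',np.hstack([a,b])); o=get_obs(); print(o['ee_pos']); 
for n,x0,y0 in(('top',430,220),('scene',70,205)): print(n,(proj(n,o['ee_pos'])-[x0,y0]+.5)*4-.5)
E
```

```text
[ 0.54079904 -0.28020323  0.06209875]
top [237.05558748 145.60953353]
scene [207.18636231 331.52915575]
```

View pics/a.png

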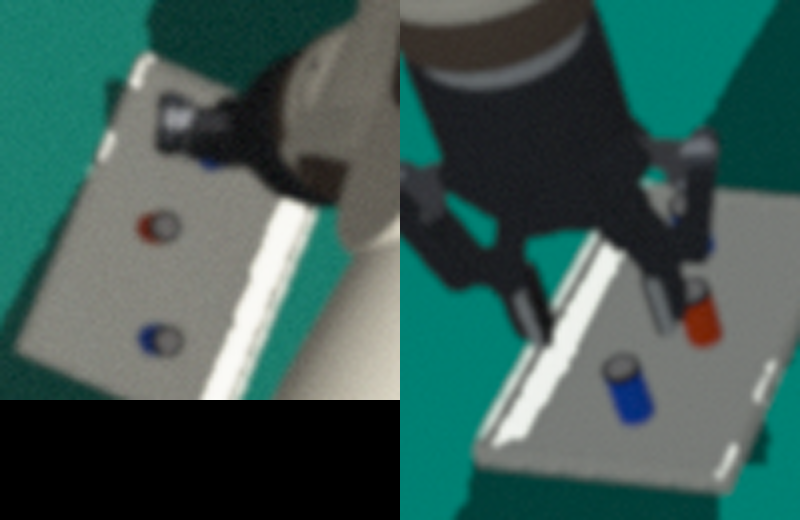

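Call:
{"op": "servo_tool", "data": {"moves": [[0,-0.05,-2,0],[0,-0.05,-3.9,0],[0,-0.05,-3.9,0],[0,-0.05,-3.9,0]]}}

```text
time: 2.95
ee_pos: [0.5402, -0.2809, 0.0219]
tcp_rot: [180.0, 0.0, 173.1]
wrist_force: [-0.2, -0.6, 0.0]
opening: 0.047
grasp_force: 0.0
```

Call:
{"op": "servo_tool", "data": {"moves": [[0,0,0,0],[0,0,0,0],[0,0,0,0],[0,0,0,0],[0,0,0,0],[0,0,0,0]], "claw": 1.0}}

```text
time: 3.45
ee_pos: [0.5411, -0.2819, 0.0227]
tcp_rot: [-180.0, 0.1, 173.0]
wrist_force: [-0.0, 1.2, 6.5]
opening: 0.0155
grasp_force: 24.8
```

Call:
{"op": "servo_tool", "data": {"moves": [[0,0,3,0],[0,0,6,0],[0,3,9,0],[0.3,6,10,0],[0.3,10,10,0],[0.5,14,10,0],[0.6,18,10,0],[0.8,22,10,0],[1,26,10,0],[1.2,30,10,0],[1.2,34,10,0],[1.2,36.5,10,0],[1.2,37.1,10,0],[1.2,37.1,9,0],[1.2,37.1,8,0],[1.2,37.1,8,0],[1.2,37.1,8,0]]}}

```text
time: 4.87
ee_pos: [0.5516, 0.0879, 0.0997]
tcp_rot: [-180.0, -0.1, 172.9]
wrist_force: [1.1, -0.2, -0.3]
opening: 0.0155
grasp_force: 24.6
```

```bash
python3 - <<'E'
from h import *
snap('top','b1',(280,200,380,320),4);snap('scene','b2',(260,160,360,290),4)
a=cv2.imread('pics/b1.png');b=cv2.imread('pics/b2.png');a=cv2.copyMakeBorder(a,0,b.shape[0]-a.shape[0],0,0,cv2.BORDER_CONSTANT)
cv2.imwrite('pics/b.png',np.hstack([a,b])); o=get_obs(); print(o['ee_pos'],o['tcp_rot'],o['wrist_force'],o['opening'],o['grasp_force']) 
e=o['ee_pos']
for n,x0,y0 in(('top',280,200),('scene',260,160)):
  for p in (e,e-[0,0,.0195],[.5526,.0902,.06]): print(n,(proj(n,p)-[x0,y0]+.5)*4-.5)
E
```

```text
[0.55228698 0.08818988 0.10091567] [-1.79990239e+02 -9.77571773e-03  1.72923367e+02] [0.41199685 0.31109877 0.06300175] 0.015460408428276461 24.56985890865326
top [138.61521768 202.52736082]
top [139.71622681 205.3831664 ]
top [137.12005925 207.84887635]
scene [234.59844205 307.9383025 ]
scene [233.97075971 337.90935368]
scene [237.42353154 369.52422576]
```

View pics/b.png

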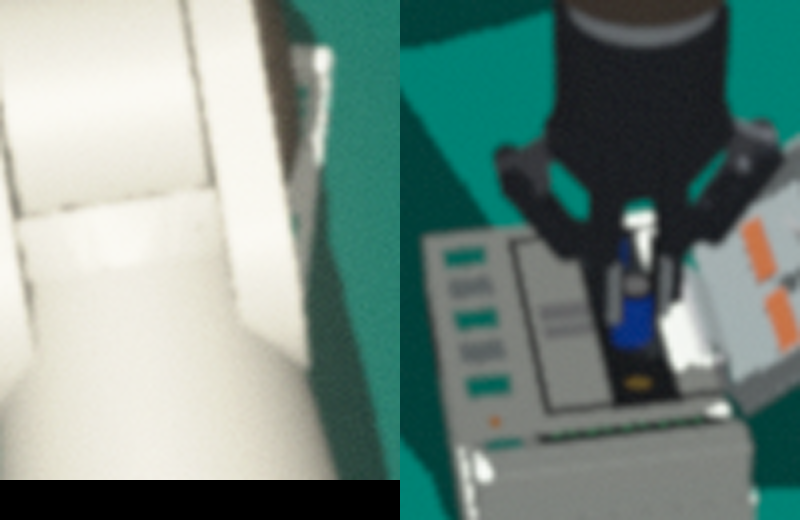

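Call:
{"op": "servo_tool", "data": {"moves": [[0.05,0.2,0,0],[0.05,0.2,-1,0],[0.05,0.2,-2,0],[0.05,0.2,-2.4,0],[0.05,0.2,-2.8,0],[0.05,0.2,-3.1,0],[0.05,0.2,-3.4,0],[0.05,0.2,-3.4,0],[0.05,0.2,-3.4,0]]}}

```text
time: 5.72
ee_pos: [0.5528, 0.0912, 0.0664]
tcp_rot: [-180.0, -0.0, 173.0]
wrist_force: [4.2, -2.3, -2.5]
opening: 0.0158
grasp_force: 24.6
```

Call:
{"op": "servo_tool", "data": {"moves": [[0,0,0,0],[0,0,0,0],[0,0,0,0],[0,0,0,0]], "claw": 0.6}}

```text
time: 6.05
ee_pos: [0.5525, 0.0916, 0.0669]
tcp_rot: [180.0, -0.0, 173.0]
wrist_force: [0.1, -0.0, -0.8]
opening: 0.0342
grasp_force: 0.0
```

Call:
{"op": "servo_tool", "data": {"moves": [[0,0,1,0],[0,0,4,0],[0,0,8,0],[-3,-4,9,0],[-5,-8,9,0],[-7,-12,9,0],[-9,-16,9,0],[-11,-20,9,0],[-11.3,-24,9,0],[-11.3,-28,9,0],[-11.3,-32,9,0],[-11.3,-33.6,9,0],[-11.3,-33.6,9,0]]}}

```text
time: 7.13
ee_pos: [0.4392, -0.2491, 0.1575]
tcp_rot: [-179.9, 0.0, 172.8]
wrist_force: [-0.6, 1.0, -0.2]
opening: 0.0342
grasp_force: 0.0
```

```bash
python3 - <<'E'
from h import *
snap('top','c1',(270,200,370,320),4);snap('scene','c2',(260,190,360,320),4)
a=cv2.imread('pics/c1.png');b=cv2.imread('pics/c2.png');a=cv2.copyMakeBorder(a,0,b.shape[0]-a.shape[0],0,0,cv2.BORDER_CONSTANT)
cv2.imwrite('pics/c.png',np.hstack([a,b])); o=get_obs(); print(o['time'],o['ee_pos'],o['tcp_rot'],o['wrist_force'],o['opening'],o['grasp_force']) 
for n,x0,y0 in(('top',270,200),('scene',260,190)):
  for p in ([.5526,.0902,.0805],[.497,.0969,.046]): print(n,(proj(n,p)-[x0,y0]+.5)*4-.5)
E
```

```text
7.2333 [ 0.43938055 -0.24543293  0.15739213] [ 1.79977851e+02 -6.93696847e-03  1.72880586e+02] [-0.23709145 -0.52377794  0.6300793 ] 0.034371120618557724 0.0
top [175.93713619 204.94329058]
top [165.84314991 312.86201367]
scene [238.12255291 218.90911111]
scene [216.70850172 194.11125918]
```

View pics/c.png

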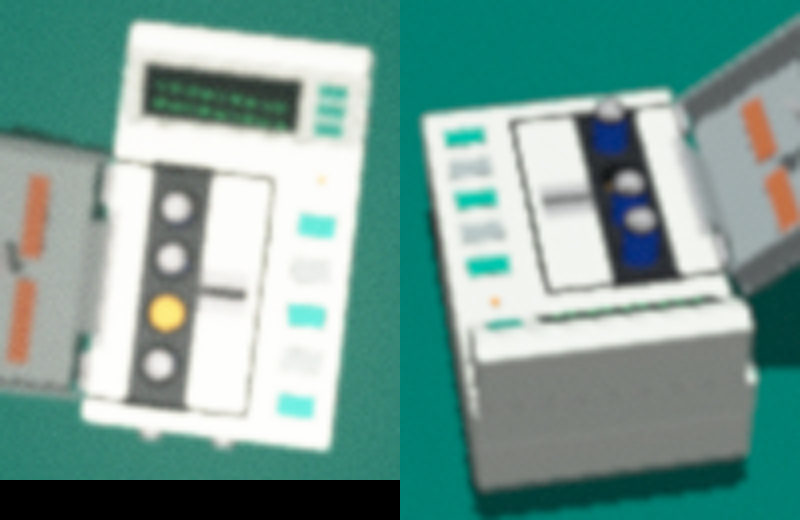

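The first cell is seated in well 3, with its top at (176,207) in the top crop and (239,218) in the scene crop, as predicted. Next is the second cell.

Call:
{"op": "servo_tool", "data": {"moves": [[0,0,-4,0],[0,0,-8,0],[0,0,-11,0],[0,0,-13.5,0],[0,0,-13.5,0],[0,0,-13.5,0],[0,0,-13.5,0]], "claw": 0.45}}

```text
time: 7.82
ee_pos: [0.4408, -0.2444, 0.0241]
tcp_rot: [-180.0, 0.1, 173.1]
wrist_force: [-0.0, -0.2, 0.2]
opening: 0.0468
grasp_force: 0.0
```

Call:
{"op": "servo_tool", "data": {"moves": [[0,0,0,0],[0,0,0,0],[0,0,0,0],[0,0,0,0],[0,0,0,0],[0,0,0,0]], "claw": 1.0}}

```text
time: 8.32
ee_pos: [0.4407, -0.2451, 0.0235]
tcp_rot: [-180.0, 0.1, 173.0]
wrist_force: [0.7, 0.6, 7.3]
opening: 0.0157
grasp_force: 24.7
```

Call:
{"op": "servo_tool", "data": {"moves": [[0,0,3,0],[0,0,6,0],[0,3,9,0],[0.5,6,11,0],[1,10,11,0],[2,14,11,0],[3,18,11,0],[4,22,11,0],[5,26,11,0],[5.75,30,11,0],[5.75,33,11,0],[5.75,34.2,11,0],[5.75,34.2,11,0],[5.75,34.2,9,0],[5.75,34.2,8.5,0],[5.75,34.2,8.5,0],[5.75,34.2,8.5,0],[5.75,34.2,8.5,0]]}}

```text
time: 9.82
ee_pos: [0.4975, 0.0966, 0.1078]
tcp_rot: [180.0, 0.0, 173.0]
wrist_force: [-0.3, 0.3, 0.1]
opening: 0.016
grasp_force: 24.6
```

```bash
python3 - <<'E'
from h import *
snap('scene','d',(260,120,360,250),4)
e=[]
for i in range(4):
  camera('scene'); o=get_obs(); e.append(o['ee_pos'])
e=np.mean(e,0)
print(e,o['tcp_rot'],o['wrist_force'],o['opening'],o['grasp_force']) 
for p in (e+[0,0,.015],e-[0,0,.0195],e+[.0085,-.001,-.0195],[.497,.0969,.06]): print((proj('scene',p)-[260,120]+.5)*4-.5)
E
```

```text
[0.49753287 0.09709603 0.10760994] [1.79988639e+02 3.46609045e-02 1.73006604e+02] [ 0.56017941 -0.48071576 -0.20990831] 0.01581995627675913 24.561392962932587
[218.92446282 358.66065599]
[218.21026588 412.38213319]
[221.34786027 423.54934094]
[216.97274337 453.76843359]
```

View pics/d.png

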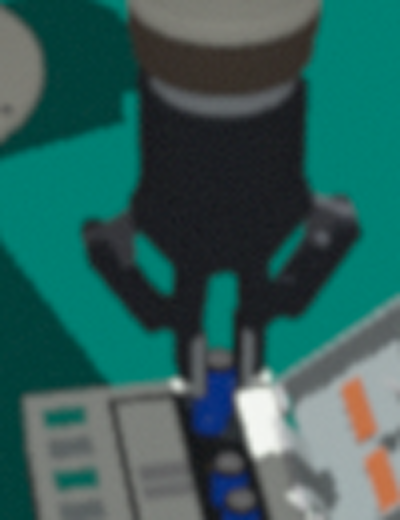

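Call:
{"op": "servo_tool", "data": {"moves": [[0,-0.05,-1,0],[0,-0.05,-2,0],[0,-0.05,-2.7,0],[0,-0.05,-3.1,0],[0,-0.05,-3.5,0],[0,-0.05,-3.8,0],[0,-0.05,-4.1,0],[0,-0.05,-4.1,0],[0,-0.05,-4.1,0]]}}

```text
time: 10.82
ee_pos: [0.4982, 0.0972, 0.0655]
tcp_rot: [180.0, 0.1, 173.0]
wrist_force: [6.2, 2.6, -0.6]
opening: 0.0157
grasp_force: 25.7
```

Call:
{"op": "servo_tool", "data": {"moves": [[0,0,0,0],[0,0,0,0],[0,0,0,0],[0,0,0,0]], "claw": 0.6}}

```text
time: 11.15
ee_pos: [0.4967, 0.0968, 0.0654]
tcp_rot: [-180.0, -0.1, 173.0]
wrist_force: [0.2, 0.3, 0.3]
opening: 0.0344
grasp_force: 0.0
```

Call:
{"op": "servo_tool", "data": {"moves": [[0,0,1,0],[0,0,4,0],[0,0,8,0],[0,0,12,0],[1,1,14,-0.3],[2,3,14,-0.4],[3.5,6,14,-0.5],[5,10,14,-0.6],[6.6,14,14,-0.7],[6.6,15.5,14,-0.8],[6.6,15.5,14,-0.9],[6.6,15.5,14,-1],[6.6,15.5,14,-1.1],[6.6,15.5,14,-1.2],[6.6,15.5,14,-1.3],[6.6,15.5,14,-1.4],[6.6,15.5,14,-1.5],[6.6,15.5,14,-1.57],[6.6,15.5,14,-1.57],[6.6,15.5,14,-1.57]]}}

```text
time: 12.82
ee_pos: [0.5632, 0.2518, 0.2064]
tcp_rot: [180.0, -0.0, 83.2]
wrist_force: [0.8, -0.7, -0.2]
opening: 0.0341
grasp_force: 0.0
```

```bash
python3 - <<'E'
from h import *
snap('top','e1',(230,190,380,320),3);snap('scene','e2',(260,170,400,310),2.5)
a=cv2.imread('pics/e1.png');b=cv2.imread('pics/e2.png');h=max(len(a),len(b));f=lambda i:cv2.copyMakeBorder(i,0,h-len(i),0,0,cv2.BORDER_CONSTANT)
cv2.imwrite('pics/e.png',np.hstack([f(a),f(b)])); o=get_obs(); print(o['time'],o['q'],o['ee_pos'],o['tcp_rot'])
O=np.array([.5385,.0737,0]);c,s=np.cos(np.radians(7)),np.sin(np.radians(7));W=lambda x,y,z:O+np.array([c*x+s*y,-s*x+c*y,z])
for nm,p in(('w1 top',W(-.044,.018,.0805)),('keyhole',W(-.03,-.012,.06)),('cov corner',W(-.095,.136,.094)),('cov c2',W(.035,.136,.094)),('edge5',W(.005,.136,.094)),('fast',W(-.03,.1317,.066))):
  print(nm,p,(proj('top',p)-[230,190]+.5)*3-.5,(proj('scene',p)-[260,170]+.5)*2.5-.5)
E
```

```text
12.9167 [ 2.40920592e+01  1.39538232e+01  1.74673030e+01  9.35072222e+01
 -1.04589995e-03  1.20894882e+02] [0.56322127 0.25184168 0.20622897] [ 1.79994093e+02 -2.31553355e-03  8.31971771e+01]
w1 top [0.49702162 0.09692808 0.0805    ] [242.46481927 263.16161088] [135.70928268 139.38735596]
keyhole [0.50726118 0.06544553 0.06      ] [287.82336728 249.28751785] [101.64076097 174.12184503]
cov corner [0.46078235 0.22026386 0.094     ] [ 62.8905646  316.21445996] [264.42976232  72.06613234]
cov c2 [0.58981335 0.20442085 0.094     ] [ 86.85783762 129.73620591] [306.4891069  176.55984582]
edge5 [0.56003696 0.20807693 0.094     ] [ 81.36890874 172.44302006] [296.09988829 150.74850607]
fast [0.52477381 0.20807441 0.066     ] [ 86.36999237 225.2825693 ] [276.34721901 148.8322881 ]
```

View pics/e.png

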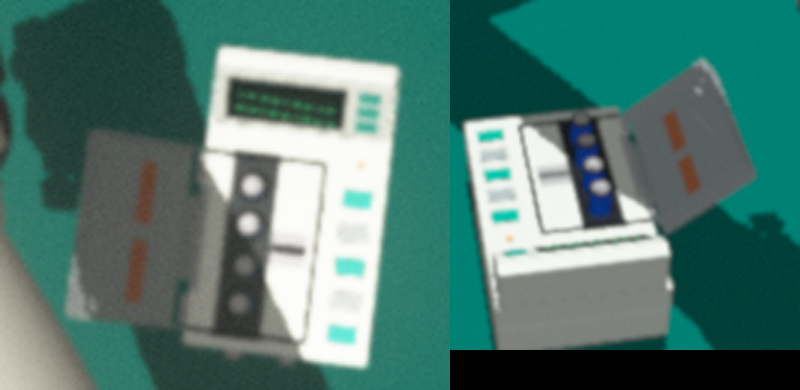

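All four wells are now filled: the second cell's top is at (243,263) in the top crop. The keyhole at (288,249) is where I predicted. Next I swing the cover shut.

Call:
{"op": "servo_tool", "data": {"moves": [[0,0,-3,0],[0,0,-6,0],[0,0,-9,0],[0,0,-12.1,0],[0,0,-12.1,0],[-0.2,-1.5,-12.1,0],[-0.37,-2.98,-12.1,0],[-0.37,-2.98,-12.1,0],[-0.37,-2.98,-12.1,0]], "claw": 1.0}}

```text
time: 13.67
ee_pos: [0.5606, 0.2211, 0.0875]
tcp_rot: [179.8, -0.1, 83.0]
wrist_force: [0.7, -0.7, -0.2]
opening: 0.0
grasp_force: 0.0
```

Call:
{"op": "servo_tool", "data": {"moves": [[-0.04,-0.3,0,0],[-0.12,-1.0,1.0,0],[-0.21,-1.7,1.9,0],[-0.32,-2.6,2.8,0],[-0.42,-3.4,3.5,0],[-0.54,-4.4,4.1,0],[-0.67,-5.5,4.6,0],[-0.79,-6.45,4.8,0],[-0.94,-7.65,5.0,0],[-1.07,-8.75,4.9,0],[-1.22,-9.95,4.7,0],[-1.22,-9.95,4.7,0]]}}

```text
time: 14.67
ee_pos: [0.5467, 0.1201, 0.131]
tcp_rot: [-179.9, 0.1, 83.0]
wrist_force: [-0.1, 0.2, -0.3]
opening: 0.0003
grasp_force: 0.0
```

Call:
{"op": "servo_tool", "data": {"moves": [[0,1,2,0],[0.5,4,6,0],[0.5,8,10,0],[0.5,12,12,0],[0.5,12,12,0],[0.5,12,12,0],[0.5,12,12,0],[0.5,12,12,0],[0.5,12,12,0],[0.5,12,12,0],[0.5,12,12,0],[0.5,12,12,0],[0.5,12,12,0],[0.5,12,12,0],[0.5,12,12,0],[0.5,12,12,0]]}}

```text
time: 16.0
ee_pos: [0.5524, 0.2425, 0.2519]
tcp_rot: [180.0, 0.0, 83.1]
wrist_force: [0.6, -0.1, 1.1]
opening: -0.0001
grasp_force: 0.0
```

```bash
python3 - <<'E'
from h import *
snap('top','g1',(290,210,370,310),5);snap('scene','g2',(260,170,360,290),4)
a=cv2.imread('pics/g1.png');b=cv2.imread('pics/g2.png');h=max(len(a),len(b));f=lambda i:cv2.copyMakeBorder(i,0,h-len(i),0,0,cv2.BORDER_CONSTANT)
cv2.imwrite('pics/g.png',np.hstack([f(a),f(b)])); o=get_obs(); print(o['time'],o['ee_pos'],o['tcp_rot'])
O=np.array([.5385,.0737,0]);c,s=np.cos(np.radians(7)),np.sin(np.radians(7));W=lambda x,y,z:O+np.array([c*x+s*y,-s*x+c*y,z])
t=.13
for nm,p in(('fast tilt',W(-.03,.054-.066*np.cos(t)+.0415*np.sin(t),.06+.066*np.sin(t)+.0415*np.cos(t))),('flush',W(-.03,-.012,.1015))):
  print(nm,p,(proj('top',p)-[290,210]+.5)*5-.5,(proj('scene',p)-[260,170]+.5)*4-.5)
E
```

```text
16.1 [0.55235638 0.24260142 0.2519964 ] [ 1.79995289e+02 -3.22163598e-03  8.30708865e+01]
fast tilt [0.50798469 0.07133801 0.10970567] [164.46867739 309.7162984 ] [174.19904194 202.05660163]
flush [0.50726118 0.06544553 0.1015    ] [179.11999548 312.16962433] [162.22797884 216.19061414]
```

View pics/g.png

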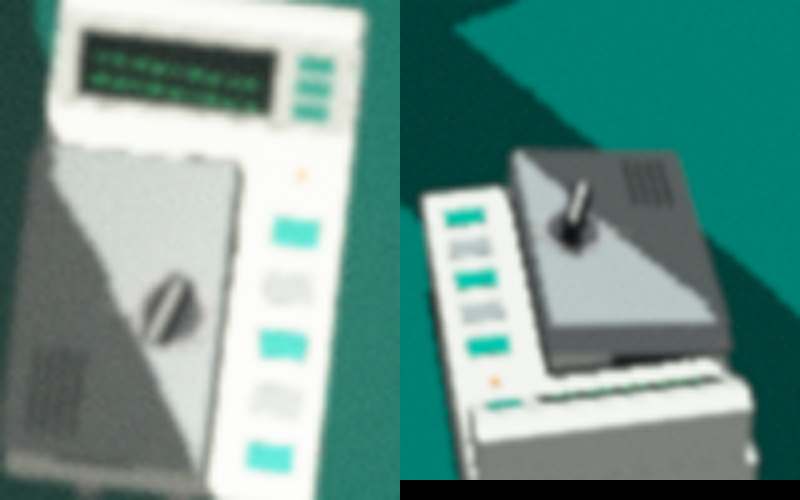

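The cover rests on the pin. The slot in the top crop runs from (160,342) to (181,278), about 78° (1.36 rad) anticlockwise of the marks, and the wing axis is near (.508,.070).

Call:
{"op": "servo_tool", "data": {"moves": [[-1,-4,-1,0.12],[-2,-8,-3,0.24],[-3,-12,-6,0.36],[-4.4,-15,-9,0.48],[-4.4,-17.3,-10,0.6],[-4.4,-17.3,-10,0.72],[-4.4,-17.3,-10,0.84],[-4.4,-17.3,-10,0.96],[-4.4,-17.3,-10,1.08],[-4.4,-17.3,-10,1.2],[-4.4,-17.3,-10,1.32],[-4.4,-17.3,-10,1.36],[-4.4,-17.3,-12,1.36],[-4.4,-17.3,-14,1.36],[-4.4,-17.3,-15.4,1.36],[-4.4,-17.3,-15.4,1.36],[-4.4,-17.3,-15.4,1.36]], "claw": 0.6}}

```text
time: 17.52
ee_pos: [0.5079, 0.0696, 0.0978]
tcp_rot: [-180.0, -0.1, 161.0]
wrist_force: [-0.5, -0.5, 0.5]
opening: 0.0341
grasp_force: 0.0
```

Call:
{"op": "servo_tool", "data": {"moves": [[0,0,0,0],[0,0,0,0],[0,0,0,0],[0,0,0,0],[0,0,0,0]], "claw": 1.0, "force": 20}}

```text
time: 17.93
ee_pos: [0.5092, 0.0705, 0.0993]
tcp_rot: [179.8, 0.1, 161.0]
wrist_force: [0.5, 5.9, -0.2]
opening: 0.01
grasp_force: 21.7
```

Call:
{"op": "servo_tool", "data": {"moves": [[0,0.1,0,0],[0,0.1,0,-0.12],[0,0.1,0,-0.24],[0,0.1,0,-0.36],[0,0.1,0,-0.48],[0,0.1,0,-0.6],[0,0.1,0,-0.6]]}}

```text
time: 18.52
ee_pos: [0.5086, 0.0704, 0.0993]
tcp_rot: [180.0, 0.1, 126.2]
wrist_force: [-3.3, -1.1, 4.7]
opening: 0.01
grasp_force: 19.8
```

Call:
{"op": "servo_tool", "data": {"moves": [[0,0,0,-0.12],[0,0,0,-0.24],[0,0,0,-0.36],[0,0,0,-0.48],[0,0,0,-0.6],[0,0,0,-0.7],[0,0,0,-0.76],[0,0,0,-0.76],[0,0,0,-0.76]]}}

```text
time: 19.27
ee_pos: [0.5077, 0.0697, 0.0982]
tcp_rot: [-179.9, 0.1, 83.1]
wrist_force: [-5.0, -4.2, 0.0]
opening: 0.0096
grasp_force: 19.6
```

Call:
{"op": "servo_tool", "data": {"moves": [[-0.06,-0.1,-0.2,0],[-0.08,-0.2,-0.4,0],[-0.1,-0.3,-0.6,0],[-0.12,-0.36,-0.85,0],[-0.12,-0.36,-0.85,0],[-0.12,-0.36,-0.85,0]]}}

```text
time: 19.77
ee_pos: [0.5072, 0.0663, 0.091]
tcp_rot: [179.9, 0.1, 83.1]
wrist_force: [-4.2, -4.0, 9.2]
opening: 0.0091
grasp_force: 21.0
```

Call:
{"op": "servo_tool", "data": {"moves": [[0,0,-0.2,0],[0,0,-0.4,0],[0,0,-0.4,0],[0,0,-0.4,0]]}}

```text
time: 20.1
ee_pos: [0.5073, 0.066, 0.0889]
tcp_rot: [179.8, 0.1, 83.1]
wrist_force: [-10.7, -6.2, 22.7]
opening: 0.0096
grasp_force: 23.3
```

```bash
python3 - <<'E'
from h import *
snap('scene','k',(260,180,360,310),4)
o=get_obs(); print(o['time'],o['ee_pos'],o['wrist_force'])
O=np.array([.5385,.0737,0]);c,s=np.cos(np.radians(7)),np.sin(np.radians(7));W=lambda x,y,z:O+np.array([c*x+s*y,-s*x+c*y,z])
for t in (0,.07,.13):
 for x in (-.095,.035):
  for z in (0,.022):
   p=W(x,.054-.086*np.cos(t)+z*np.sin(t),.06+.086*np.sin(t)+z*np.cos(t)); print(t,x,z,(proj('scene',p)-[260,180]+.5)*4-.5)
E
```

```text
20.15 [0.50732669 0.06603191 0.08890523] [-11.18789222  -6.55553605  22.94550784]
0 -0.095 0 [105.38057101 159.79839258]
0 -0.095 0.022 [104.21795581 127.21188809]
0 0.035 0 [142.93590639 334.8051829 ]
0 0.035 0.022 [142.24368009 301.83239221]
0.07 -0.095 0 [105.46823553 150.93612554]
0.07 -0.095 0.022 [107.28568095 117.86664767]
0.07 0.035 0 [143.18770707 325.83779882]
0.07 0.035 0.022 [145.75426182 292.28827507]
0.13 -0.095 0 [106.18613095 143.25077052]
0.13 -0.095 0.022 [110.57686159 109.90004899]
0.13 0.035 0 [144.10555366 318.04238263]
0.13 0.035 0.022 [149.48631056 284.13270585]
```

View pics/k.png

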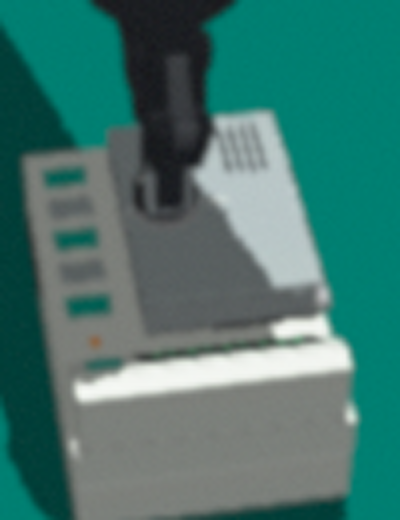

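Call:
{"op": "servo_tool", "data": {"moves": [[-0.1,-0.05,0,0],[-0.1,-0.05,0,0],[-0.1,-0.05,0,0],[-0.1,-0.05,0,0],[-0.1,-0.05,0,0],[-0.1,-0.05,0,0]]}}

```text
time: 20.65
ee_pos: [0.5072, 0.066, 0.0889]
tcp_rot: [179.8, 0.0, 83.1]
wrist_force: [-6.1, -3.6, 21.0]
opening: 0.0092
grasp_force: 22.9
```

```bash
python3 -c "
from h import *
print(job_done())"
```

```text
the job is handed in; nothing more can be done
None
```

Both fresh cells are seated in wells 1 and 3. The cover is shut with the slot lined up, and the arm is holding it flush at about 21 N, unlocked. I handed the job in at about 20.7 s; no verdict came back.

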